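Run along the rack and press the snap caps home

TASK

Run your fingertips along the row of five low snap caps in the tube rack, starting at the rack's bar-handle end, and gently press each cap fully home in turn. Do it in one pass, keeping the fingertips within a few centimetres of the row from the first cap to the last. Do not grasp or lift anything or shove the rack, leave the tall tubes, the bottle, the pot and the pipette alone, and finish with the hand clear.

Things in the scene. Friction and masses are not known exactly. Their poses are not given: they have to be found in the camera images.
- rack: Blue loose tube rack, 0.9 kg as built, 190 (x) x 110 (y) mm, top plate 55 mm high, any yaw. Origin: centre of underside, z up. A steel bar handle stands 35 mm out of its -x end. Five snap caps in a row along y = -27 mm, at x = -72, -36, 0, 36, 72 mm. Three tall screw-cap tubes stand loose along y = +30 mm, at x = -50, 0, 50, up to 108 mm above the work surface.
- cap1 (a joint): How far the first (nearest the bar handle) snap cap of the row has been pushed in, in m: 0 = standing 10 mm proud of its tube, 0.010 = fully home, rim on the tube. It starts somewhere between 0 and 0.003. It slides straight down against about 3 N of friction, then meets a hard stop; it stays where it is left (no spring).
- cap1_top (a point): Centre of the flat top of the first (nearest the bar handle) snap cap: a white disc 19 mm across and 10 mm high on a thinner plug. The top is 71 mm above the work surface when fully home, 81 mm at joint 0. Caps are 36 mm apart.
- cap2 (a joint): How far the second snap cap of the row has been pushed in, in m: 0 = standing 10 mm proud of its tube, 0.010 = fully home, rim on the tube. It starts somewhere between 0 and 0.003. It slides straight down against about 3 N of friction, then meets a hard stop; it stays where it is left (no spring).
- cap2_top (a point): Centre of the flat top of the second snap cap: a white disc 19 mm across and 10 mm high on a thinner plug. The top is 71 mm above the work surface when fully home, 81 mm at joint 0. Caps are 36 mm apart.
- cap3 (a joint): How far the third (middle) snap cap of the row has been pushed in, in m: 0 = standing 10 mm proud of its tube, 0.010 = fully home, rim on the tube. It starts somewhere between 0 and 0.003. It slides straight down against about 3 N of friction, then meets a hard stop; it stays where it is left (no spring).
- cap3_top (a point): Centre of the flat top of the third (middle) snap cap: a white disc 19 mm across and 10 mm high on a thinner plug. The top is 71 mm above the work surface when fully home, 81 mm at joint 0. Caps are 36 mm apart.
- cap4 (a joint): How far the fourth snap cap of the row has been pushed in, in m: 0 = standing 10 mm proud of its tube, 0.010 = fully home, rim on the tube. It starts somewhere between 0 and 0.003. It slides straight down against about 3 N of friction, then meets a hard stop; it stays where it is left (no spring).
- cap4_top (a point): Centre of the flat top of the fourth snap cap: a white disc 19 mm across and 10 mm high on a thinner plug. The top is 71 mm above the work surface when fully home, 81 mm at joint 0. Caps are 36 mm apart.
- cap5 (a joint): How far the fifth (farthest from the bar handle) snap cap of the row has been pushed in, in m: 0 = standing 10 mm proud of its tube, 0.010 = fully home, rim on the tube. It starts somewhere between 0 and 0.003. It slides straight down against about 3 N of friction, then meets a hard stop; it stays where it is left (no spring).
- cap5_top (a point): Centre of the flat top of the fifth (farthest from the bar handle) snap cap: a white disc 19 mm across and 10 mm high on a thinner plug. The top is 71 mm above the work surface when fully home, 81 mm at joint 0. Caps are 36 mm apart.
- tube1: Loose screw-cap tube in the rack's other row, at rack x = -50 mm: 17 mm across, 100 mm long, cap 21 mm across. Origin: centre of its foot, 8 mm above the work surface. Not to be disturbed.
- tube2: Loose screw-cap tube in the rack's other row, at rack x = 0 mm: 17 mm across, 100 mm long, cap 21 mm across. Origin: centre of its foot, 8 mm above the work surface. Not to be disturbed.
- tube3: Loose screw-cap tube in the rack's other row, at rack x = 50 mm: 17 mm across, 100 mm long, cap 21 mm across. Origin: centre of its foot, 8 mm above the work surface. Not to be disturbed.
- medium_bottle: Clear bystander bottle, 64 mm across, 130 mm high; origin at the centre of its foot.
- steel_pot: Open steel bystander pot, 90 mm across, 80 mm high; origin at the centre of its foot.
- pipette: White bystander pipette lying on the work surface, 260 mm long along its x (from -135 to +125 mm), about 26 mm high; origin under its middle.

How it is judged:
By the outcome, as a careful person would: the job done as asked, in the order asked, and still so for the second after the job is handed in, with the robot touching nothing.
It also fails if it takes over 45 s, if anything falls off the work surface, if the arm or the gripper's body presses on something with over 40 N, if the wrist force passes 120 N, or if a joint passes its speed limit or range.

ROBOT

A 7-joint arm with a two-finger parallel gripper is mounted at the origin on the work surface. World frame = base frame: x ahead of the robot, y to its left, z up, the work surface at z = 0. Lengths are in m, angles in rad, forces in N, time in s.
With the tool pointing down it reaches from about 0.425 to 0.925 m from the base axis. Payload 6.8 kg.
Tool frame: the origin (TCP) lies between the finger pads; the fingertips stand arm.finger_overhang ahead of it and the grasp point (between the pads) lies 5 mm behind it (arm.finger_overhang is the distance from the TCP to the fingertips, in m); z points along the fingers, y is the direction in which the jaws open and shut (so a half turn about z gives the same grasp; the last joint's range is limited). The gripper opens to 88 mm and grips with 3 to 60 N. Pads are 20 mm wide; open, the fingers measure 115 mm over their backs; the gripper's body (75 mm by 178 mm) begins 61 mm behind the grasp point.
Start: joints at [-1.366, 0.477, 0.022, 1.555, -0.011, 1.109, -0.083], TCP at [0.208, 0.642, 0.237] pointing down, gripper open.
Joint ranges: [-2.96, 2.96], [-0.34, 2.1], [-1.41, 1.46], [0.24, 2.44], [-1.37, 4.51], [0.17, 1.92], [-2.96, 2.96]. Speed limits (rad/s): [2.39, 2.39, 3.14, 3.14, 3.14, 3.14, 3.14].

INTERFACE

Orientations are given as a rotation vector (axis times angle).
In Python, from rig import arm gives the robot as it stands.
- The arm moves only by the tool send_rows, never from a script. Its argument "targets" is a list of rows, each an object with "gripper": the closure in counts, from 0 (fully open) to 255 (shut); "xyz": the shift along the tool's x, y, z in mm, a list of three; "twist": the turn about the tool's z in degrees. In form: [{"gripper": gripper, "xyz": [tx, ty, tz], "twist": twist}, ...]. A call has 1 to 5 rows; each row shifts and turns the pose as measured when the row begins, along the tool's axes as they then stand; what a row does not reach is not made up. A row lasts 1/8 s, in which the tool goes at most 62.5 mm and 10.7 degrees, less where a joint would pass 70% of its speed; a pose out of reach is approached as far as the arm can. A call with a gripper value outside its range is refused whole. The fingers move at their own pace and stop on an object; "newtons" is the grip in N (left out, the last holds). Time passes only in rows, so rows that do not move let the fingers close. It gives the time, the measured TCP pose, the force and the opening at its end, in the units of the state.
- arm.read_state(): the state, without advancing time (a new reading comes with each control period).
- arm.capture(name): name is "scene" or "top" or "wrist"; returns a dict with "color" (384x512x3 uint8, blue, green, red), "depth" (384x512 float32, m along the optical axis (not along the pixel's ray), 0 where there is no reading), "intrinsics" (3x3 intrinsics, pixels), "cam_to_world" (4x4, takes a point from camera to world coordinates); the wrist camera has in their place "tool_from_camera" (4x4, takes a point from camera to tool coordinates, whose origin is the TCP and whose axes are the flange's). Camera axes: x right, y down, z forward; pixel columns grow to the right and rows downward; lengths in m; the calibration is good to about 2 mm. A picture is of the moment at which its call begins: read the wrist's pose just before it.
- arm.sign_off(): hands the job in, once; it reports no verdict.
Trained networks look in a picture, given as the dict that the camera call returned (one of the last four; its "shot" number tells which), for a name from the list of things; names that differ only in an ending like _2 or _b are one class to them, and where a whole thing is asked for, a point or a joint stands for the part that bears it (a point fixed in the world has none). Each returns a list of dicts, best first, with "conf" (0 to 1); they miss things now and then, are a little off and sometimes report something else, mostly with a low value. They report only what shows in the picture. A call takes as long as a camera call.
- arm.spot_in(query, picture): "point" ([x, y, z] in m, in the coordinates of the camera as it stood for that picture, good to about 4 mm: the middle of the surface that is visible of it).
- arm.tip_of(query, picture): "point" ([x, y, z] in m, in the coordinates of the camera as it stood for that picture, good to about 4 mm: a listed point, or the origin of a listed thing).
The state is a dict: "t": time; "joints": joint angles; "joint_vel": joint speeds; "tau": joint torques, N m; "ee_pos": TCP position; "tool_rot": TCP orientation; "ft_force": force on the tool from outside, world axes, zero at the start; "moment": the same for the moment, N m; "width": opening from 0.0 (shut) to 1.0 (fully open).
Only numpy, scipy, OpenCV 4.12 (cv2) and the standard library are available. Lean on these libraries where they do the work, as an engineer would, in place of code of your own. Each camera call takes 0.05 s, during which the arm holds its last target. There are 200 camera calls.

## Working session

There is one attempt and no reset: what is moved stays moved. The work goes in short steps, Python scripts to look and compute and a tool call to move; the robot and the scene stay as the last step left them, time stands still between calls to the robot, and variables do not carry over. Pictures are saved under pics/ and viewed, about 8 in all and at most 12, crops included, and the job is handed in when it is done.

Besides the shell and the picture viewer there is one more tool, called after "Call:" as name(argument=value, ...), one argument or row to a line, values as JSON. send_rows: Moves the arm, as the interface text tells. Its arguments: {"type":"object","properties":{"targets":{"type":"array","items":{"type":"object","properties":{"gripper":{"type":"number"},"xyz":{"type":"array","items":{"type":"number"}},"twist":{"type":"number"}}}},"newtons":{"type":"number"}},"required":["targets"]}

```bash
mkdir -p pics; cat > h.py <<'E'
import numpy as np, cv2
from rig import arm
from scipy.spatial.transform import Rotation as R
np.set_printoptions(precision=4,suppress=True)
def w(p,c): 
    return (c["cam_to_world"]@np.r_[p,1])[:3]
E
python3 - <<'E'
from h import *
s=arm.read_state(); print(s["t"],s["ee_pos"],s["tool_rot"],s["ft_force"],arm.finger_overhang)
print(R.from_rotvec(s["tool_rot"]).as_matrix())
ims=[]
for n in("top","scene"):
    c=arm.capture(n); cv2.imwrite(f"pics/{n}0.png",c["color"]); ims.append(c["color"])
    for q in ["rack","cap1_top","cap2_top","cap3_top","cap4_top","cap5_top","tube1","tube3","medium_bottle","steel_pot","pipette"]:
        for d in arm.tip_of(q,c)[:2]:
            print(n,q,round(d["conf"],2),w(d["point"],c))
    np.savez(f"{n}0.npz",**{k:v for k,v in c.items() if isinstance(v,np.ndarray)})
E
```

```text
0.0 [0.2075 0.6417 0.2357] [-0.4893 -3.1031  0.0027] [-0.0218  0.4837 -0.0277] 0.014
[[-0.9515  0.3077 -0.0004]
 [ 0.3077  0.9515 -0.0017]
 [-0.0001 -0.0017 -1.    ]]
top rack 0.82 [ 0.5512 -0.0791 -0.0017]
top cap1_top 0.64 [ 0.553  -0.0783 -0.0041]
top cap1_top 0.56 [ 0.5382 -0.1535  0.0772]
top cap2_top 0.58 [ 0.556  -0.1259  0.0839]
top cap3_top 0.39 [ 0.5719 -0.097   0.0815]
top cap3_top 0.27 [ 0.6146 -0.0342  0.0815]
top cap4_top 0.48 [ 0.5936 -0.0643  0.0793]
top cap4_top 0.27 [ 0.5016 -0.1076  0.0043]
top cap5_top 0.67 [ 0.5714 -0.3944 -0.001 ]
top cap5_top 0.39 [ 0.6159 -0.0323  0.0766]
top tube1 0.54 [ 0.4976 -0.1072  0.0041]
top tube1 0.48 [ 0.5545 -0.0172  0.0078]
top tube3 0.54 [ 0.4976 -0.1072  0.0041]
top tube3 0.48 [ 0.5545 -0.0172  0.0078]
top medium_bottle 0.87 [ 0.5676 -0.3955 -0.0025]
top steel_pot 0.86 [ 0.5268  0.3483 -0.0035]
top pipette 0.79 [ 0.7632  0.0241 -0.0028]
scene rack 0.86 [ 0.5487 -0.0722  0.0024]
scene cap1_top 0.46 [ 0.5339 -0.1565  0.0785]
scene cap1_top 0.34 [ 0.5741 -0.0928  0.077 ]
scene cap2_top 0.44 [ 0.5583 -0.1208  0.0772]
scene cap2_top 0.27 [0.7605 0.0222 0.0022]
scene cap3_top 0.42 [ 0.5745 -0.0918  0.0805]
scene cap4_top 0.36 [ 0.5908 -0.0613  0.0806]
scene cap5_top 0.39 [ 0.6099 -0.033   0.0776]
scene cap5_top 0.32 [ 0.5904 -0.0623  0.083 ]
scene tube1 0.68 [ 0.547  -0.0181  0.0034]
scene tube1 0.58 [ 0.4981 -0.1006  0.009 ]
scene tube3 0.68 [ 0.547  -0.0181  0.0034]
scene tube3 0.58 [ 0.4981 -0.1006  0.009 ]
scene medium_bottle 0.8 [ 0.566  -0.3922  0.0009]
scene steel_pot 0.6 [ 0.5261  0.3524 -0.0008]
scene pipette 0.74 [0.7588 0.0233 0.0029]
```

View pics/top0.png

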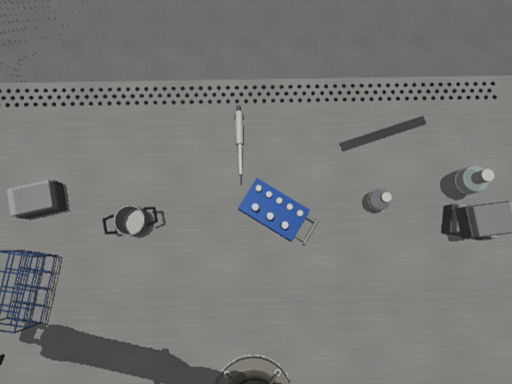

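View pics/scene0.png

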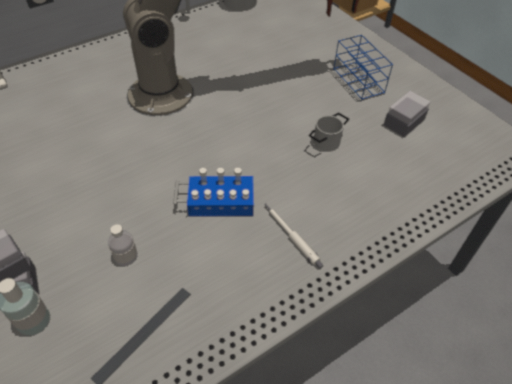

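The rack sits near (0.55, -0.075) with its handle end at lower right in the top view (about px 308,230), towards -y. The cap row runs from px 302,212 to 258,188, with cap1 near (0.536, -0.155) and cap5 near (0.613, -0.033). The scene view agrees. Approaching now with the fingers shut.

Call:
send_rows(
  targets=[
    {"gripper":255,"xyz":[-48,-34,0],"twist":0},
    {"gripper":255,"xyz":[-48,-34,0],"twist":0},
    {"gripper":255,"xyz":[-48,-34,0],"twist":0},
    {"gripper":255,"xyz":[-48,-34,0],"twist":0},
    {"gripper":255,"xyz":[-48,-34,0],"twist":0},
  ],
  newtons=20,
)

```text
t: 1.82
ee_pos: [0.3849, 0.4055, 0.236]
tool_rot: [-0.473, -3.104, -0.005]
ft_force: [0.9, 0.1, -0.3]
width: 0.469
```

Call:
send_rows(
  targets=[
    {"gripper":255,"xyz":[-48,-34,0],"twist":0},
    {"gripper":255,"xyz":[-48,-34,0],"twist":0},
    {"gripper":255,"xyz":[-48,-34,0],"twist":0},
    {"gripper":255,"xyz":[0,-60,0],"twist":5},
    {"gripper":255,"xyz":[0,-60,0],"twist":5},
  ],
)

```text
t: 2.45
ee_pos: [0.4575, 0.1435, 0.236]
tool_rot: [0.755, 3.047, 0.01]
ft_force: [-0.1, -0.7, 0.5]
width: 0.006
```

Call:
send_rows(
  targets=[
    {"gripper":255,"xyz":[-45,-36,0],"twist":2},
    {"gripper":255,"xyz":[-45,-36,0],"twist":2},
    {"gripper":255,"xyz":[-45,-36,0],"twist":0},
    {"gripper":255,"xyz":[-45,-36,0],"twist":0},
    {"gripper":255,"xyz":[0,0,0],"twist":0},
  ],
)

```text
t: 3.08
ee_pos: [0.5399, -0.083, 0.2368]
tool_rot: [0.871, 3.012, 0.012]
ft_force: [0.8, 1.3, 0.4]
width: 0.006
```

```bash
cat >> h.py <<'E'
def tool():
    s=arm.read_state(); T=np.eye(4); T[:3,:3]=R.from_rotvec(s["tool_rot"]).as_matrix(); T[:3,3]=s["ee_pos"]; return s,T
E
python3 - <<'E'
from h import *
s,T=tool(); c=arm.capture("wrist"); print(s["t"],T)
M=T@c["tool_from_camera"]; print(M)
cv2.imwrite("pics/w1.png",c["color"]); np.savez("w1.npz",M=M,d=c["depth"],K=c["intrinsics"],im=c["color"])
for q in ["rack","cap1_top","cap2_top","cap3_top","cap4_top","cap5_top","tube1","tube2"]:
    for d in arm.tip_of(q,c)[:2]:
        p=np.array(d["point"]); u=c["intrinsics"]@p; print(q,round(d["conf"],2),(M@np.r_[p,1])[:3],u[:2]/u[2])
E
```

```text
3.075 [[-0.8455  0.5339  0.0079  0.5399]
 [ 0.5339  0.8455  0.0058 -0.083 ]
 [-0.0036  0.0092 -1.      0.2368]
 [ 0.      0.      0.      1.    ]]
[[ 0.5336  0.8041  0.2622  0.4694]
 [ 0.8457 -0.5108 -0.1546 -0.0396]
 [ 0.0097  0.3042 -0.9526  0.3846]
 [ 0.      0.      0.      1.    ]]
rack 0.65 [ 0.5552 -0.0768 -0.0004] [264.0234 172.6022]
rack 0.57 [ 0.5733 -0.0932  0.0841] [262.7967 209.5839]
cap1_top 0.46 [ 0.5364 -0.1568  0.0768] [201.1189 209.7209]
cap2_top 0.7 [ 0.5563 -0.1261  0.0788] [231.6508 210.555 ]
cap3_top 0.67 [ 0.5755 -0.0931  0.0838] [263.8893 210.9032]
cap4_top 0.67 [ 0.5976 -0.0654  0.0786] [293.2017 212.3048]
cap5_top 0.73 [ 0.5547 -0.1256  0.0791] [231.168  209.4178]
cap5_top 0.56 [ 0.6167 -0.0338  0.0842] [325.1628 213.3817]
tube1 0.95 [ 0.4997 -0.1031  0.0098] [226.4338 150.8616]
tube1 0.89 [ 0.5293 -0.0661  0.0121] [261.0441 154.9561]
tube2 0.95 [ 0.4997 -0.1031  0.0098] [226.4338 150.8616]
tube2 0.89 [ 0.5293 -0.0661  0.0121] [261.0441 154.9561]
```

View pics/w1.png

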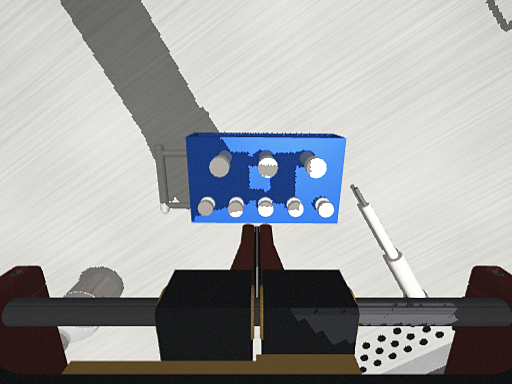

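The wrist view shows all five caps along row v≈208 (u≈206, 236, 265, 295, 325) and the handle at left. The rack is square to the image. I'll refine the cap centres using depth.

```bash
python3 - <<'E'
from h import *
z=np.load("w1.npz"); M,d,K,im=z["M"],z["d"],z["K"],z["im"]
v,u=np.mgrid[:384,:512]; P=np.stack([(u-K[0,2])/K[0,0]*d,(v-K[1,2])/K[1,1]*d,d,np.ones_like(d)],-1)@M.T
m=((P[...,2]>.066)&(P[...,2]<.09)&(im.min(-1)>60)&(v>190)&(v<225)&(u>190)&(u<340)).astype(np.uint8)
n,l,st,_=cv2.connectedComponentsWithStats(m)
C=[]
for i in range(1,n):
    if st[i,4]<25: continue
    p=P[l==i][:,:3]; zt=np.percentile(p[:,2],80); t=p[p[:,2]>zt-.003]
    C.append(np.r_[(t[:,:2].min(0)+t[:,:2].max(0))/2,zt,st[i,0]]); print(st[i],C[-1],t.mean(0))
C=np.array(sorted(C,key=lambda r:r[3]))
C=C[:,:2]
k=(np.arange(len(C))-(len(C)-1)/2); D=(k[:,None]*C).sum(0)/(k**2).sum(); print("mid",C.mean(0),"step",D,np.linalg.norm(D),np.degrees(np.arctan2(D[1],D[0])))
E
```

```text
[197 199  17  17 206] [  0.5368  -0.1512   0.0784 197.    ] [ 0.5364 -0.1511  0.0778]
[227 200  17  17 206] [  0.5564  -0.1214   0.0809 227.    ] [ 0.5558 -0.1211  0.0803]
[258 200  15  16 198] [  0.5752  -0.0913   0.0789 258.    ] [ 0.5751 -0.091   0.0782]
[287 200  16  16 203] [  0.5953  -0.061    0.079  287.    ] [ 0.5945 -0.0609  0.0784]
[317 200  17  17 210] [  0.6143  -0.0308   0.0803 317.    ] [ 0.6139 -0.0308  0.0797]
mid [ 0.5756 -0.0911] step [0.0194 0.0301] 0.035843640011228244 57.23289513840401
```

Call:
send_rows(
  targets=[
    {"gripper":255,"xyz":[-17,-30,0],"twist":0},
    {"gripper":255,"xyz":[-17,-30,0],"twist":0},
    {"gripper":255,"xyz":[0,0,40],"twist":0},
    {"gripper":255,"xyz":[0,0,40],"twist":0},
    {"gripper":255,"xyz":[0,0,30],"twist":0},
  ],
)

```text
t: 4.15
ee_pos: [0.5409, -0.1437, 0.1263]
tool_rot: [0.846, 3.013, 0.02]
ft_force: [0.7, 0.8, -0.2]
width: 0.006
```

```bash
cat > go.py <<'E'
from h import *
import sys
k=int(sys.argv[1]); s,T=tool()
tip=T[:3,3]+.014*T[:3,2]
g=np.array([.5755+.0195*(k-3),-.091+.03026*(k-3),.071])
print("t",s["t"],"F",s["ft_force"],"tip",tip,"err tool mm",1000*(T[:3,:3].T@(g-tip)))
E
python3 go.py 1
```

```text
t 4.15 F [ 0.6545  0.8358 -0.1666] tip [ 0.5412 -0.1435  0.1123] err tool mm [ 0.1665 -9.8676 41.1594]
```

Call:
send_rows(
  targets=[
    {"gripper":255,"xyz":[0,-10,10],"twist":0},
    {"gripper":255,"xyz":[0,-1,10],"twist":0},
    {"gripper":255,"xyz":[0,0,4],"twist":0},
    {"gripper":255,"xyz":[0,0,0],"twist":0},
  ],
)

```text
t: 4.65
ee_pos: [0.5353, -0.1529, 0.1013]
tool_rot: [0.844, 3.014, 0.02]
ft_force: [-0.3, 0.7, 0.7]
width: 0.003
```

```bash
python3 go.py 1
```

```text
t 4.65 F [-0.2774  0.7181  0.6712] tip [ 0.5355 -0.1527  0.0873] err tool mm [-0.1393  1.3371 16.3548]
```

Call:
send_rows(
  targets=[
    {"gripper":255,"xyz":[0,1,4],"twist":0},
    {"gripper":255,"xyz":[0,0,4],"twist":0},
    {"gripper":255,"xyz":[0,0,3],"twist":0},
  ],
)

```text
t: 5.03
ee_pos: [0.5372, -0.1518, 0.0913]
tool_rot: [0.843, 3.012, 0.021]
ft_force: [-1.3, -0.1, 3.1]
width: 0.008
```

Call:
send_rows(
  targets=[
    {"gripper":255,"xyz":[0,0,3],"twist":0},
    {"gripper":255,"xyz":[0,0,2],"twist":0},
  ],
)

```text
t: 5.28
ee_pos: [0.5372, -0.1517, 0.0863]
tool_rot: [0.843, 3.012, 0.021]
ft_force: [-0.4, 0.8, 2.9]
width: 0.006
```

```bash
python3 go.py 1
```

```text
t 5.275 F [-0.3549  0.783   2.9297] tip [ 0.5375 -0.1516  0.0723] err tool mm [ 0.9045 -0.4457  1.2423]
```

Contact gives about 3 N of friction, as expected. I'll continue to the stop and watch for the force to rise.

Call:
send_rows(
  targets=[
    {"gripper":255,"xyz":[0,0,1.5],"twist":0},
    {"gripper":255,"xyz":[0,0,1.5],"twist":0},
  ],
)

```text
t: 5.52
ee_pos: [0.5374, -0.1518, 0.0851]
tool_rot: [0.844, 3.012, 0.023]
ft_force: [-8.1, 2.9, 26.7]
width: 0.002
```

Cap1 is home, with a hard stop at tip z≈0.071. Lifting 16 mm and moving to cap2.

Call:
send_rows(
  targets=[
    {"gripper":255,"xyz":[0,0,-8],"twist":0},
    {"gripper":255,"xyz":[0,0,-8],"twist":0},
    {"gripper":255,"xyz":[0,18,0],"twist":0},
    {"gripper":255,"xyz":[0,18,0],"twist":0},
    {"gripper":255,"xyz":[0,0,0],"twist":0},
  ],
)

```text
t: 6.15
ee_pos: [0.558, -0.1176, 0.1021]
tool_rot: [0.841, 3.012, 0.024]
ft_force: [-0.1, 0.3, 0.3]
width: 0.007
```

```bash
python3 go.py 2
```

```text
t 6.15 F [-0.1112  0.2675  0.3301] tip [ 0.5582 -0.1175  0.0881] err tool mm [ 0.1068 -4.7208 17.0316]
```

Call:
send_rows(
  targets=[
    {"gripper":255,"xyz":[0,-4.5,1],"twist":0},
    {"gripper":255,"xyz":[0,0,5],"twist":0},
    {"gripper":255,"xyz":[0,0,4],"twist":0},
    {"gripper":255,"xyz":[0,0,3],"twist":0},
    {"gripper":255,"xyz":[0,0,2],"twist":0},
  ],
)

```text
t: 6.78
ee_pos: [0.5554, -0.1218, 0.0859]
tool_rot: [0.842, 3.012, 0.025]
ft_force: [-1.1, 1.9, 3.1]
width: 0.004
```

```bash
python3 go.py 2
```

```text
t 6.775 F [-1.0621  1.8735  3.0815] tip [ 0.5556 -0.1216  0.0719] err tool mm [-0.152   0.4885  0.9579]
```

Call:
send_rows(
  targets=[
    {"gripper":255,"xyz":[0,0,1.5],"twist":0},
    {"gripper":255,"xyz":[0,0,1],"twist":0},
  ],
)

```text
t: 7.02
ee_pos: [0.5555, -0.1218, 0.0853]
tool_rot: [0.843, 3.012, 0.027]
ft_force: [-5.5, 2.0, 16.0]
width: 0.007
```

Call:
send_rows(
  targets=[
    {"gripper":255,"xyz":[0,0,-8],"twist":0},
    {"gripper":255,"xyz":[0,0,-8],"twist":0},
    {"gripper":255,"xyz":[0,18,0],"twist":0},
    {"gripper":255,"xyz":[0,16,0],"twist":0},
    {"gripper":255,"xyz":[0,0,0],"twist":0},
  ],
)

```text
t: 7.65
ee_pos: [0.5741, -0.0906, 0.1021]
tool_rot: [0.842, 3.013, 0.026]
ft_force: [-0.3, -0.2, -0.5]
width: 0.007
```

```bash
python3 go.py 3
```

```text
t 7.65 F [-0.3485 -0.2492 -0.5037] tip [ 0.5743 -0.0904  0.0881] err tool mm [-1.1983 -0.2193 17.1507]
```

Cap2 reached its stop at 16 N. Now cap3.

Call:
send_rows(
  targets=[
    {"gripper":255,"xyz":[-1,0,2],"twist":0},
    {"gripper":255,"xyz":[0,0,5],"twist":0},
    {"gripper":255,"xyz":[0,0,4],"twist":0},
    {"gripper":255,"xyz":[0,0,3],"twist":0},
    {"gripper":255,"xyz":[0,0,2],"twist":0},
  ],
)

```text
t: 8.28
ee_pos: [0.5748, -0.0911, 0.0852]
tool_rot: [0.843, 3.013, 0.026]
ft_force: [-5.8, 1.4, 20.3]
width: 0.003
```

Call:
send_rows(
  targets=[
    {"gripper":255,"xyz":[0,0,1.5],"twist":0},
    {"gripper":255,"xyz":[0,0,1],"twist":0},
  ],
)

```text
t: 8.52
ee_pos: [0.5748, -0.0912, 0.0853]
tool_rot: [0.845, 3.014, 0.029]
ft_force: [-3.3, 1.5, 12.0]
width: 0.005
```

Call:
send_rows(
  targets=[
    {"gripper":255,"xyz":[0,0,-8],"twist":0},
    {"gripper":255,"xyz":[0,0,-8],"twist":0},
    {"gripper":255,"xyz":[0,18,0],"twist":0},
    {"gripper":255,"xyz":[0,16,0],"twist":0},
    {"gripper":255,"xyz":[0,0,0],"twist":0},
  ],
)

```text
t: 9.15
ee_pos: [0.5937, -0.06, 0.1025]
tool_rot: [0.844, 3.014, 0.029]
ft_force: [0.1, -0.6, -0.4]
width: 0.005
```

```bash
python3 go.py 4
```

```text
t 9.15 F [ 0.1235 -0.5833 -0.3554] tip [ 0.5939 -0.0598  0.0885] err tool mm [-1.319  -0.6184 17.4777]
```

Call:
send_rows(
  targets=[
    {"gripper":255,"xyz":[-1,-0.5,2],"twist":0},
    {"gripper":255,"xyz":[0,0,5],"twist":0},
    {"gripper":255,"xyz":[0,0,4],"twist":0},
    {"gripper":255,"xyz":[0,0,3],"twist":0},
    {"gripper":255,"xyz":[0,0,2],"twist":0},
  ],
)

```text
t: 9.78
ee_pos: [0.5942, -0.061, 0.0853]
tool_rot: [0.845, 3.014, 0.029]
ft_force: [-1.9, 1.1, 14.2]
width: 0.006
```

Call:
send_rows(
  targets=[
    {"gripper":255,"xyz":[0,0,1.5],"twist":0},
    {"gripper":255,"xyz":[0,0,1],"twist":0},
  ],
)

```text
t: 10.02
ee_pos: [0.5942, -0.061, 0.0853]
tool_rot: [0.846, 3.014, 0.032]
ft_force: [-4.1, 1.7, 11.8]
width: 0.005
```

Cap4 is at its stop. Now cap5.

Call:
send_rows(
  targets=[
    {"gripper":255,"xyz":[0,0,-8],"twist":0},
    {"gripper":255,"xyz":[0,0,-8],"twist":0},
    {"gripper":255,"xyz":[0,18,0],"twist":0},
    {"gripper":255,"xyz":[-1,16,0],"twist":0},
    {"gripper":255,"xyz":[0,0,0],"twist":0},
  ],
)

```text
t: 10.65
ee_pos: [0.614, -0.0304, 0.1025]
tool_rot: [0.845, 3.014, 0.032]
ft_force: [-0.3, -0.0, 0.7]
width: 0.002
```

```bash
python3 go.py 5
```

```text
t 10.65 F [-0.3124 -0.018   0.6934] tip [ 0.6143 -0.0301  0.0885] err tool mm [-0.2865 -0.5611 17.5347]
```

Call:
send_rows(
  targets=[
    {"gripper":255,"xyz":[0,-0.5,2],"twist":0},
    {"gripper":255,"xyz":[0,0,5],"twist":0},
    {"gripper":255,"xyz":[0,0,4],"twist":0},
    {"gripper":255,"xyz":[0,0,3],"twist":0},
    {"gripper":255,"xyz":[0,0,2],"twist":0},
  ],
)

```text
t: 11.28
ee_pos: [0.6137, -0.0309, 0.0854]
tool_rot: [0.846, 3.015, 0.032]
ft_force: [-1.0, 1.0, 8.2]
width: 0.005
```

Call:
send_rows(
  targets=[
    {"gripper":255,"xyz":[0,0,1.5],"twist":0},
    {"gripper":255,"xyz":[0,0,1],"twist":0},
  ],
)

```text
t: 11.52
ee_pos: [0.6137, -0.0309, 0.0853]
tool_rot: [0.847, 3.015, 0.034]
ft_force: [-4.8, 1.7, 11.9]
width: 0.003
```

All five are at the stop. Lifting clear and checking.

Call:
send_rows(
  targets=[
    {"gripper":255,"xyz":[0,0,-15],"twist":0},
    {"gripper":255,"xyz":[0,0,-40],"twist":0},
    {"gripper":255,"xyz":[0,0,-50],"twist":0},
    {"gripper":255,"xyz":[0,-20,-40],"twist":0},
    {"gripper":255,"xyz":[0,-20,0],"twist":0},
  ],
)

```text
t: 12.15
ee_pos: [0.5903, -0.069, 0.235]
tool_rot: [0.846, 3.015, 0.031]
ft_force: [-0.3, 0.1, -0.3]
width: 0.005
```

Call:
send_rows(
  targets=[
    {"gripper":255,"xyz":[25,0,-20],"twist":0},
    {"gripper":255,"xyz":[0,0,0],"twist":0},
    {"gripper":255,"xyz":[0,0,0],"twist":0},
  ],
)

```text
t: 12.52
ee_pos: [0.566, -0.0594, 0.2535]
tool_rot: [0.852, 3.015, 0.028]
ft_force: [-0.2, -0.1, -0.0]
width: 0.005
```

```bash
python3 - <<'E'
from h import *
s,T=tool(); c=arm.capture("wrist"); print(s["t"],s["ee_pos"],s["ft_force"])
M=T@c["tool_from_camera"]; d,K,im=c["depth"],c["intrinsics"],c["color"]
cv2.imwrite("pics/w2.png",im)
v,u=np.mgrid[:384,:512]; P=np.stack([(u-K[0,2])/K[0,0]*d,(v-K[1,2])/K[1,1]*d,d,np.ones_like(d)],-1)@M.T
for k in range(-2,3):
    g=[.5755+.0195*k,-.091+.03026*k]
    r=np.hypot(P[...,0]-g[0],P[...,1]-g[1]); m=(r<.016)&(P[...,2]>.064)&(P[...,2]<.09); p=P[m]
    print(k+3,m.sum(),np.percentile(p[:,2],[50,90]),(p[:,:2].min(0)+p[:,:2].max(0))/2, "exp",g)
for q in ["rack","tube1","tube2","tube3"]:
    for e in arm.tip_of(q,c)[:3]: print(q,round(e["conf"],2),(M@np.r_[e["point"],1])[:3])
E
```

```text
12.525 [ 0.566  -0.0594  0.2535] [-0.2104 -0.1007 -0.0382]
1 185 [0.0705 0.0715] [ 0.5364 -0.1511] exp [0.5365, -0.15152]
2 180 [0.0707 0.0717] [ 0.5559 -0.1209] exp [0.556, -0.12125999999999999]
3 175 [0.0707 0.0717] [ 0.5756 -0.091 ] exp [0.5755, -0.091]
4 175 [0.0706 0.0716] [ 0.5947 -0.0608] exp [0.595, -0.06074]
5 175 [0.0707 0.0716] [ 0.6141 -0.0307] exp [0.6145, -0.03048]
rack 0.93 [ 0.5551 -0.0782  0.0006]
tube1 0.82 [ 0.557  -0.0224  0.0041]
tube1 0.66 [ 0.4962 -0.1011  0.0085]
tube2 0.82 [ 0.557  -0.0224  0.0041]
tube2 0.66 [ 0.4962 -0.1011  0.0085]
tube3 0.82 [ 0.557  -0.0224  0.0041]
tube3 0.66 [ 0.4962 -0.1011  0.0085]
```

View pics/w2.png

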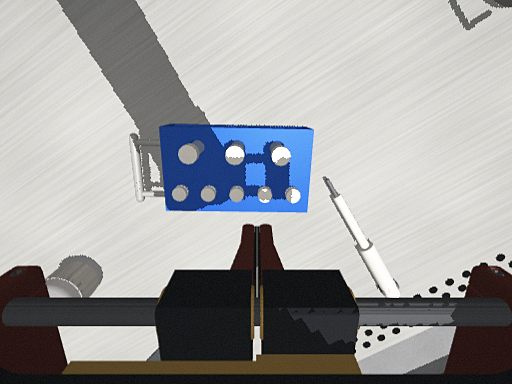

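The wrist view shows all five caps at row v≈194 (u≈180 to 292), level at about 71 mm. The rack hasn't moved, the three tall tubes still stand at v≈153, and the hand is clear.

```bash
python3 -c "
from rig import arm
print(arm.sign_off())"
```

```text
the job is handed in; nothing more can be done
None
```

All five snap caps are fully home. I pressed them in order from the bar-handle end in one pass, with the fingers shut, lifting only about 17 mm between caps. The job took about 12.5 s of the 45 s allowed.

- **Pressing:** each cap reached its hard stop with the fingertips about 71 mm above the work surface. Readings at the stop were about 12–20 N, except cap1, which reached 27 N because I overpressed it slightly.
- **Final check:** the wrist camera's depth picture put all five cap tops at 71–72 mm. The cap centres were within about 1 mm of where they started, so the rack was not shoved. The three tall tubes were still standing, and the hand was clear with no contact force.
- **Not re-measured:** I did not measure the bottle, pot or pipette again. The hand never came near the bottle or pipette and stayed well above the pot.

No check failed or clearly disagreed. The networks sometimes confused caps and tubes of the same class, so I used depth for the cap positions.

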